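File the blue course board under the holder's sprung arm

ROBOT

A 6-joint arm with a two-finger parallel gripper is mounted at the origin on the work surface; the furniture and walls round the work are solid. World frame = base frame: x ahead of the robot, y to its left, z up, the work surface at z = 0. Lengths are in m, angles in degrees, forces in N, time in s.
With the tool pointing down it reaches from about 0.4 to 0.825 m from the base axis. Payload 7 kg.
Tool frame: the origin (TCP) lies midway between the tips of the shut fingers; the grasp point (between the pads) lies ctrl.tcp_to_grasp behind it (ctrl.tcp_to_grasp is the distance from the TCP to the grasp point, in m); z points along the fingers, y is the line along which they close (so a half turn about z gives the same grasp; the last joint's range is limited). The gripper opens to 88 mm and grips with 3 to 60 N. Pads are 19 mm wide; open, the fingers measure 130 mm over their backs; the gripper's body (78 mm by 193 mm) begins 47 mm behind the grasp point.
Start: joints at [-47.894, 20.546, 0.682, 0, -70.136, -16.507], TCP at [0.292, -0.609, 0.2] pointing down, gripper open.
Joint ranges: [-176.03, 176.03], [-82.01, 121.73], [-58.28, 71.71], [-173.87, 95.51], [-174.79, -0.11], [-173.66, 173.66]. Speed limits (degrees/s): [136.94, 136.94, 172.46, 180, 180, 180].

INTERFACE

Orientations are given as [roll, pitch, yaw] about the fixed x, y, z axes, in that order (R = Rz(yaw) Ry(pitch) Rx(roll)).
In Python, from plant import ctrl, imaging, close_job gives the robot as it stands.
- The arm moves only by the shell command python3 -m crank 'ROWS'. ROWS is JSON, a list of rows, each a list of 3 entries, a list of its own where there are three numbers: the shift along the world's x, y, z in m, then the turn, a rotation vector about the world's x, y, z in degrees, then the opening, from -1 (shut) to 1 (fully open), so that 0 is half open. A call has 1 to 12 rows; each row shifts and turns the commanded pose from where the row before left it; what a row does not reach is not made up. A row lasts 1/10 s, in which the tool goes at most 50 mm and 8.59 degrees, less where a joint would pass 70% of its speed; a pose out of reach is approached as far as the arm can. A call is refused whole if a number of a shift passes 0.05 or a number of a turn 8.59, either way. A call with a gripper value outside its range is refused whole. The fingers move at their own pace and stop on an object; the grip force is fixed at half the most. Time passes only in rows, so rows that do not move let the fingers close. It gives the time, the measured TCP pose, the force, the opening and the grip force at its end, in the units of the state.
- ctrl.get_obs(): the state, without advancing time (a new reading comes with each control period).
- imaging.snapshot(name): name is "scene" or "side" or "wrist"; returns (picture, depth): 384x512x3 uint8, blue, green, red; 384x512 float32, m along the optical axis (not along the pixel's ray), 0 where there is no reading.
- imaging.camera_model(name): a dict with "mtx" (3x3 intrinsics, pixels), "R" (3x3) and "t" (3): a world point X has camera coordinates R X + t. Camera axes: x right, y down, z forward; pixel columns grow to the right and rows downward; lengths in m; the calibration is good to about 2 mm. A picture is of the moment at which its call begins: read the wrist's pose just before it. camera_model takes no time and is no camera call; for the wrist camera it gives the pose at the moment of the call.
- close_job(): hands the job in; it is judged then, once.
The state is a dict: "clock": time; "joint_pos": joint angles; "qvel": joint speeds; "tau": joint torques, N m; "tool_pos": TCP position; "orientation": TCP orientation; "force": force on the tool from outside, world axes, zero at the start; "moment": the same for the moment, N m; "opening": finger opening in m; "gripper_force": force on a finger pad.
Only numpy, scipy, OpenCV 4.12 (cv2) and the standard library are available. Lean on these libraries where they do the work, as an engineer would, in place of code of your own. Each camera call takes 0.05 s, during which the arm holds its last target. There are 200 camera calls.

TASK

The blue course has gone out: slide the blue board under the sprung arm of the board holder, on top of the bare wooden board already kept there and in line with it, until its end reaches the back stop, and let go so that the arm holds it down. Leave the yellow board where it lies.

Things in the scene. Friction and masses are not known exactly. Their poses are not given: they have to be found in the camera images.
- blue_board_mid (a point): Centre (half-way up) of the loose blue-topped wooden board to be filed: a flat bar 140 x 44 x 12 mm (its x, y, z axes), about 60 g, lying flat on the table, long axis x; both ends alike, two small white dots on top. Grip it across its 44 mm width.
- yellow_board_mid (a point): Centre of a board of the same shape and size with a yellow top; it stays where it lies.
- holder: Fixed dark steel tray, 185x86 mm. Origin at table height under the tray's centre; +x runs from open front to back stop, z up. A bare wooden board (140x44x12) lies in it, centred, long axis x, its top 20 mm up; tray rims 16 mm high. Back stop: face at x=+71 mm, 34 mm high. A board pushed home on top has its centre at about x=0, y=0, z=26 mm. Slide it in along +x, 0 to 5 mm above the first.
- clip_arm (a joint): Sprung, slick steel arm of the holder, rad: about 0 resting on one board, 0.13 on two, growing upward. Pinned at holder x=+82, z=40 mm; 24 mm wide, so fingers on the board's sides pass beside it; pad at x=0 presses 2 to 3 N; a lip slopes up to the red tip at x=-45, underside 41 mm up. A board slid in lifts it by itself (about 5 N push), to 65 mm at most.
Not all that is in view belongs to the job. Leave any turquoise look-alike of the part that bears blue_board_mid alone.

How it is judged (in metres and radians):
At the end, for the whole second after the job is handed in: The blue board lies flat on the wooden board in the holder, its end within 15 mm of the back stop, within 15 mm sideways and about 11 degrees of the holder's centre line, with the sprung arm resting on it (x of blue_board_mid in the frame of holder between -0.015 and 0.01 m and y of blue_board_mid in the frame of holder between -0.015 and 0.015 m and z of blue_board_mid in the frame of holder between 0.021 and 0.031 m and angle between the x axis of blue_board_mid and the x axis of holder, either way round below 0.2 rad and angle between blue_board_mid's own z axis and vertical below 0.15 rad and value of joint clip_arm between 0.08 and 0.2 rad); the robot touches nothing.
It fails at once if the yellow board is moved by more than 30 mm (distance of yellow_board_mid from where it was at the start of the episode above 0.03 m).
It also fails if it takes over 38 s, if anything falls off the work surface, if the arm or the gripper's body presses on something with over 40 N, if the wrist force passes 120 N, or if a joint passes its speed limit or range.

## Working session

There is one attempt and no reset: what is moved stays moved. The work goes in short steps, Python scripts to look and compute and a shell command to move; the robot and the scene stay as the last step left them, time stands still between calls to the robot, and variables do not carry over. Pictures are saved under pics/ and viewed, at most 10 in all, crops included, and the job is handed in when it is done.

```bash
mkdir -p pics; python3 - <<'E'
from plant import ctrl, imaging
import cv2,numpy as np
o=ctrl.get_obs();print(o['clock'],o['tool_pos'],o['orientation'],o['opening'],ctrl.tcp_to_grasp)
for n in("scene","side"):
    p,d=imaging.snapshot(n);cv2.imwrite(f"pics/{n}0.png",p);np.save(f"pics/{n}0.npy",d)
    m=imaging.camera_model(n);np.savez(f"pics/{n}cam.npz",**{k:np.array(m[k]) for k in("mtx","R","t")})
a=[cv2.imread(f"pics/{n}0.png") for n in("scene","side")]
cv2.imwrite("pics/both0.png",np.vstack([a[0],a[1]])[:, :] if 0 else cv2.resize(np.hstack(a),(800,300)))
E
```

```text
0.0 [ 0.29139077 -0.60828836  0.19903608] [ 1.79906867e+02 -7.99354770e-03 -1.54409852e+02] 0.08756906477829317 0.0188
```

View pics/scene0.png

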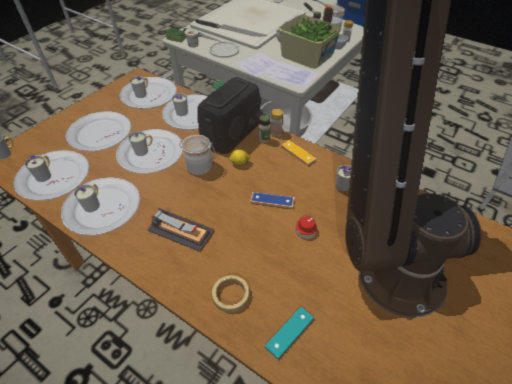

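View pics/side0.png

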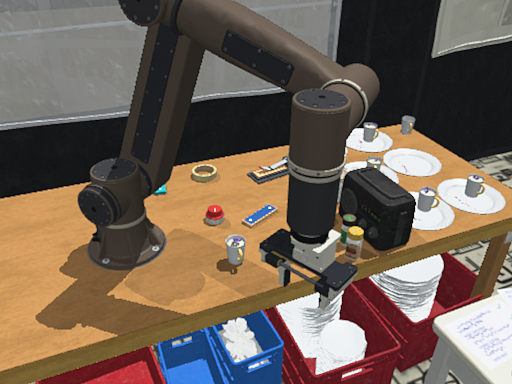

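Scene view: the blue-topped board with two white dots is at (272,200), the turquoise look-alike at (290,332), the yellow board at (298,152) and the holder at (181,229). In the side view the blue board is at (260,215). The candidates for the target are blue (272,200) and turquoise (290,332). I choose (272,200) and will check it in a crop.

```bash
cat > h.py <<'E'
import numpy as np,cv2
def ray(cam,uv,z):
    K,R,t=[np.array(cam[k],float) for k in("mtx","R","t")]
    d=R.T@np.linalg.solve(K,[uv[0],uv[1],1.]);c=-R.T@t.ravel()
    return c+d*(z-c[2])/d[2]
def blob(p,lo,hi,minA=30):
    m=cv2.inRange(cv2.cvtColor(p,cv2.COLOR_BGR2HSV),lo,hi)
    m=cv2.morphologyEx(m,cv2.MORPH_CLOSE,np.ones((5,5)))
    c,_=cv2.findContours(m,cv2.RETR_EXTERNAL,cv2.CHAIN_APPROX_NONE)
    return sorted([x for x in c if cv2.contourArea(x)>minA],key=cv2.contourArea)[::-1]
def rect(cam,c,z):
    P=np.array([ray(cam,q,z)[:2] for q in c.reshape(-1,2)],np.float32)*1000
    b=cv2.boxPoints(cv2.minAreaRect(P));e=max(b[1]-b[0],b[2]-b[1],key=np.linalg.norm)
    return b.mean(0).round(1),sorted([np.linalg.norm(b[1]-b[0]).round(1),np.linalg.norm(b[2]-b[1]).round(1)]),np.degrees(np.arctan2(e[1],e[0])).round(1)
E
python3 - <<'E'
from h import *
for n in("scene","side"):
    cam=np.load(f"pics/{n}cam.npz");p=cv2.imread(f"pics/{n}0.png")
    for nm,lo,hi in(("blue",(105,120,60),(125,255,255)),("yel",(20,150,120),(32,255,255)),("turq",(82,120,80),(98,255,255))):
        for c in blob(p,lo,hi)[:4]:print(n,nm,cv2.boundingRect(c),*rect(cam,c,.012))
cam=np.load("pics/scenecam.npz")
for uv in((149,232),(164,210),(213,229),(199,248)):print(uv,ray(cam,uv,.016).round(3))
p=cv2.imread("pics/scene0.png")
cv2.imwrite("pics/crop.png",np.hstack([cv2.resize(p[190:260,140:220],(400,350),interpolation=2),cv2.resize(p[165:235,235:315],(400,350),interpolation=2)]))
E
```

```text
scene blue (339, 0, 27, 26) [  874.3 -1519. ] [np.float32(157.5), np.float32(358.7)] -68.2
scene blue (253, 194, 39, 11) [450.2 -21.6] [np.float32(28.2), np.float32(123.0)] 24.8
scene yel (283, 141, 32, 21) [ 499.2 -272.4] [np.float32(39.6), np.float32(131.4)] -12.9
scene yel (229, 149, 21, 14) [ 664.8 -123.1] [np.float32(62.3), np.float32(72.3)] 81.8
scene yel (272, 109, 11, 7) [ 690.3 -426.7] [np.float32(40.9), np.float32(41.4)] -56.9
scene turq (266, 308, 47, 50) [175.7 319.5] [np.float32(42.2), np.float32(138.0)] 80.9
side blue (157, 311, 127, 73) [ 134.8 -542.3] [np.float32(217.7), np.float32(296.1)] -0.2
side blue (245, 205, 30, 19) [448.7 -22.6] [np.float32(33.7), np.float32(124.1)] 24.9
side yel (348, 226, 16, 14) [ 698.5 -240.1] [np.float32(46.6), np.float32(73.9)] 51.9
side turq (154, 184, 12, 11) [167.1 262.2] [np.float32(39.8), np.float32(67.6)] 76.1
(149, 232) [0.678 0.302 0.016]
(164, 210) [0.701 0.214 0.016]
(213, 229) [0.528 0.185 0.016]
(199, 248) [0.518 0.261 0.016]
```

View pics/crop.png

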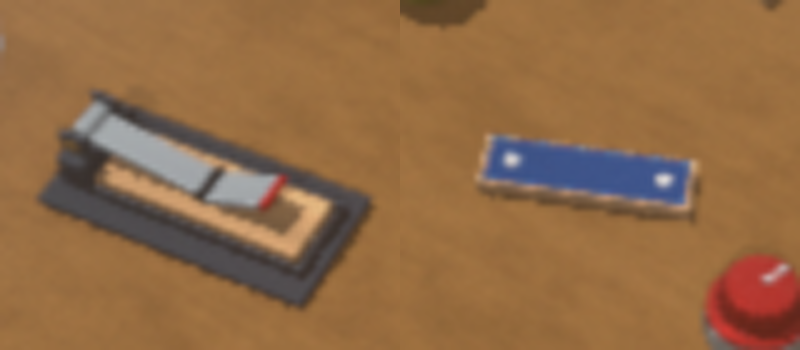

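The right half of the crop confirms a blue top with two white dots at (450,-22) mm, axis about 25°. The left half shows the holder with its red tip facing the robot and the back stop on the far side. Next I move over the blue board, since the tool yaw already matches.

```bash
python3 -m crank '[[[0.013,0.049,0],[0,0,0],1],[[0.013,0.049,0],[0,0,0],1],[[0.013,0.049,0],[0,0,0],1],[[0.013,0.049,0],[0,0,0],1],[[0.013,0.049,0],[0,0,0],1],[[0.013,0.049,0],[0,0,0],1],[[0.013,0.049,0],[0,0,0],1],[[0.013,0.049,0],[0,0,0],1],[[0.013,0.049,0],[0,0,0],1],[[0.013,0.049,0],[0,0,0],1],[[0.013,0.049,0],[0,0,0],1],[[0.013,0.049,0],[0,0,0],1]]'
cat > look.py <<'E'
import sys
from plant import ctrl,imaging
from h import *
tag=sys.argv[1]
o=ctrl.get_obs();print(o['clock'],np.round(o['tool_pos'],4),np.round(o['orientation'],2))
cam=imaging.camera_model("wrist");p,d=imaging.snapshot("wrist")
cv2.imwrite(f"pics/{tag}.png",p);np.savez(f"pics/{tag}cam.npz",**{k:np.array(cam[k]) for k in("mtx","R","t")});np.save(f"pics/{tag}d.npy",d)
for c in blob(p,(105,120,60),(125,255,255),200)[:3]:print(cv2.boundingRect(c),*rect(cam,c,.012))
E
python3 look.py w1
```

```text
clock: 1.3
tool_pos: [0.4453, -0.0267, 0.2001]
orientation: [180.0, 0.0, -154.4]
force: [1.9, -0.9, 0.9]
opening: 0.0878
gripper_force: 0.0
1.3 [ 0.4453 -0.0267  0.2001] [ 1.8000e+02  3.0000e-02 -1.5439e+02]
(242, 125, 27, 97) [449.9 -21. ] [np.float32(33.4), np.float32(128.2)] 25.1
```

View pics/w1.png

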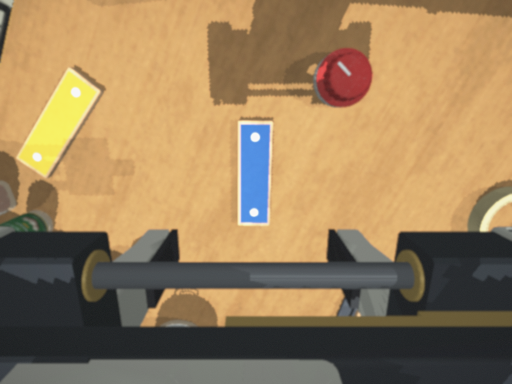

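The wrist view shows the blue board centred at (255,173), lined up with the fingers. The yellow board at (60,122) and the red button at (343,78) are clear of it. I go down and grip slightly behind the centre.

```bash
python3 -m crank '[[[-0.006,0,-0.04],[0,0,0],1],[[0,0,-0.05],[0,0,0],1],[[0,0,-0.05],[0,0,0],1],[[0,0,-0.03],[0,0,0],1],[[0,0,-0.02],[0,0,0],1],[[0,0,-0.006],[0,0,0],1],[[0,0,0],[0,0,0],1],[[0,0,0],[0,0,0],0.5]]'
python3 -m crank '[[[0,0,0],[0,0,0],-1],[[0,0,0],[0,0,0],-1],[[0,0,0],[0,0,0],-1],[[0,0,0],[0,0,0],-1],[[0,0,0],[0,0,0],-1],[[0,0,0],[0,0,0],-1]]'
```

```text
clock: 2.15
tool_pos: [0.4402, -0.0286, 0.0048]
orientation: [-180.0, 0.1, -154.4]
force: [0.5, -0.1, -0.6]
opening: 0.0837
gripper_force: 0.0
clock: 2.75
tool_pos: [0.4395, -0.0288, 0.004]
orientation: [-180.0, 0.0, -154.4]
force: [-0.6, -0.9, -0.7]
opening: 0.0369
gripper_force: 0.0
```

```bash
python3 look.py w2; python3 -c "
from plant import ctrl;o=ctrl.get_obs();print(o['opening'],o['gripper_force'])"
```

```text
2.75 [ 0.4395 -0.0288  0.004 ] [-180.     0.  -154.4]
(227, 151, 60, 112) [425.6 -33.2] [np.float32(36.4), np.float32(75.6)] 25.0
(229, 288, 51, 28) [488.2  -4.2] [np.float32(22.4), np.float32(35.8)] -64.4
0.03337498057658746 0.0
```

View pics/w2.png

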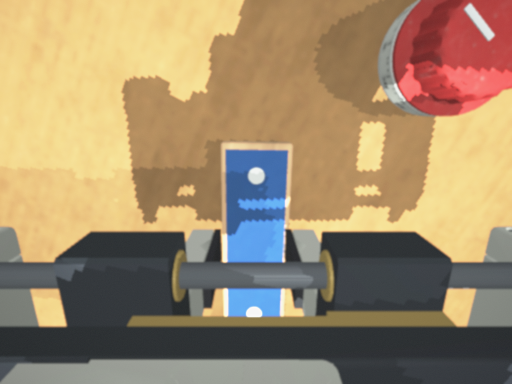

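```bash
python3 -m crank '[[[0,0,0],[0,0,0],-1]]'; python3 - <<'E'
from plant import imaging
from h import *
p,_=imaging.snapshot("side");w,_=imaging.snapshot("wrist")
cv2.imwrite("pics/c3.png",np.hstack([cv2.resize(p[150:250,210:310],(400,400),interpolation=2),cv2.resize(w[200:340,180:320],(400,400),interpolation=2)]))
E
```

```text
clock: 2.9
tool_pos: [0.4395, -0.0288, 0.0039]
orientation: [180.0, -0.0, -154.4]
force: [-0.8, 0.0, 0.3]
opening: 0.0251
gripper_force: 0.0
```

View pics/c3.png

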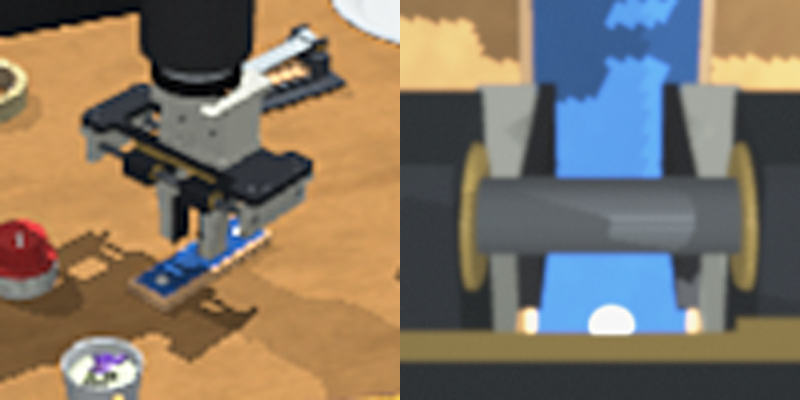

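The crops show the fingers have closed above the board, so the tips sit higher than the TCP suggests because they swing on an arc. I reopen to just over the board's width and measure the tip height from the side depth.

```bash
python3 -m crank '[[[0,0,0],[0,0,0],0.35],[[0,0,0],[0,0,0],0.35],[[0,0,0],[0,0,0],0.35],[[0,0,0],[0,0,0],0.35],[[0,0,0],[0,0,0],0.35],[[0,0,0],[0,0,0],0.35]]'; python3 - <<'E'
from plant import imaging,ctrl
from h import *
print(ctrl.get_obs()['opening'])
cam=imaging.camera_model("side");p,d=imaging.snapshot("side")
K,R,t=[np.array(cam[k],float) for k in("mtx","R","t")]
v,u=np.mgrid[150:260,210:320];z=d[150:260,210:320]
X=np.linalg.inv(K)@np.vstack([u.ravel(),v.ravel(),np.ones(u.size)])*z.ravel()
W=(R.T@(X-t.reshape(3,1))).T*1000
s=p[150:260,210:320].reshape(-1,3).astype(int)
grey=(s.max(1)-s.min(1)<28)&(z.ravel()>0)
a=np.radians(25.6);rel=W-[439.5,-28.8,0]
L=rel[:,0]*np.cos(a)+rel[:,1]*np.sin(a);Y=-rel[:,0]*np.sin(a)+rel[:,1]*np.cos(a)
for lo in range(-70,70,6):
    k=grey&(Y>=lo)&(Y<lo+6)&(abs(L)<25)
    if k.sum():print(lo,k.sum(),np.sort(W[k,2])[:5].round(1))
b=(s[:,0]-s[:,2]>60)&(z.ravel()>0)
print("blue z",np.median(W[b,2]),"table",np.median(W[(s[:,2]-s[:,0]>50)&(z.ravel()>0),2]))
E
```

```text
clock: 3.6
tool_pos: [0.4395, -0.0288, 0.004]
orientation: [-180.0, -0.0, -154.4]
force: [-0.3, 0.2, -0.4]
opening: 0.0573
gripper_force: 0.0
0.05728977238779739
-70 13 [134.1 135.8 135.9 136.1 136.3]
-64 17 [110.1 135.3 136.  136.1 136.3]
-58 19 [117.9 132.5 134.9 135.3 135.7]
-52 165 [48.7 60.  66.  66.5 67. ]
-46 189 [32.  35.2 36.1 36.8 37.9]
-40 85 [29.9 35.4 40.  40.3 44.9]
-34 39 [ 38.7  67.5 116.5 148.4 158.8]
-28 26 [ 44.5  65.8 131.2 145.5 149.3]
-22 13 [136.8 142.7 151.5 152.  156.7]
-16 10 [  8.3   9.7   9.8 134.6 142.5]
-10 4 [  5.4 145.1 162.3 168. ]
-4 2 [160.9 167.2]
2 8 [139.5 142.  147.2 157.1 159.8]
8 2 [165.7 166.2]
14 5 [153.3 159.1 160.9 163.6 166.3]
20 8 [ 6.8  7.7  8.1  8.7 59.3]
26 40 [33.1 33.4 35.5 37.4 38.1]
32 40 [-2.5 33.2 35.7 42.1 43.2]
38 19 [37.3 40.4 43.6 47.  50.2]
44 4 [ 71.4 113.9 128.5 135.1]
50 3 [117.4 122.2 138.5]
56 10 [118.4 119.2 119.3 120.2 121.3]
62 17 [127.8 128.8 130.2 130.4 130.4]
68 19 [110.3 112.8 130.1 130.9 132.6]
blue z 10.61108129064183 table -2.0155977514569745
```

```bash
python3 - <<'E'
from h import *
cam=np.load("pics/sidecam.npz");d=np.load("pics/side0.npy")
K,R,t=[np.array(cam[k],float) for k in("mtx","R","t")]
q=K@(R@np.array([.2914,-.6083,.199])+t.ravel());print("TCP px",q[:2]/q[2],"depth",q[2])
for (x0,x1,y0,y1) in((270,300,262,292),(310,340,280,312)):
  v,u=np.mgrid[y0:y1,x0:x1];z=d[y0:y1,x0:x1]
  W=(R.T@(np.linalg.inv(K)@np.vstack([u.ravel(),v.ravel(),np.ones(u.size)])*z.ravel()-t.reshape(3,1))).T
  k=(W[:,2]>.15)&(W[:,2]<.35)&(abs(W[:,0]-.29)<.12)&(abs(W[:,1]+.61)<.12)
  i=np.argsort(W[k,2])[:6];print(W[k][i].round(3))
E
```

```text
TCP px [302.29602003 302.72358917] depth 1.0136298958803245
[[ 0.277 -0.564  0.223]
 [ 0.27  -0.568  0.223]
 [ 0.265 -0.57   0.224]
 [ 0.263 -0.57   0.224]
 [ 0.273 -0.567  0.225]
 [ 0.279 -0.565  0.226]]
[[ 0.302 -0.651  0.223]
 [ 0.303 -0.659  0.228]
 [ 0.317 -0.66   0.229]
 [ 0.302 -0.654  0.229]
 [ 0.304 -0.662  0.229]
 [ 0.305 -0.665  0.23 ]]
```

Depth puts the fingertips about 24–28 mm above the reported TCP, both now and at the start, so I lower in stages and watch the force.

```bash
python3 -m crank '[[[0,0,0],[0,0,0],0.8],[[0,0,0],[0,0,0],0.8],[[0,0,0],[0,0,0],0.8],[[0,0,-0.005],[0,0,0],0.8],[[0,0,-0.005],[0,0,0],0.8],[[0,0,-0.004],[0,0,0],0.8],[[0,0,0],[0,0,0],0.8]]'; python3 -m crank '[[[0,0,-0.003],[0,0,0],0.8],[[0,0,0],[0,0,0],0.8]]';python3 - <<'E'
from h import *
cam=np.load("pics/w1cam.npz");d=np.load("pics/w1d.npy")
K,R,t=[np.array(cam[k],float) for k in("mtx","R","t")]
for u,v in((150,180),(200,190),(330,200),(430,120)):
  print((R.T@(np.linalg.inv(K)@np.array([u,v,1])*d[v,u]-t.ravel())).round(4))
E
```

```text
clock: 4.35
tool_pos: [0.4389, -0.029, -0.0108]
orientation: [180.0, -0.1, -154.4]
force: [0.5, -0.1, 0.4]
opening: 0.0789
gripper_force: 0.0
clock: 4.55
tool_pos: [0.4393, -0.0289, -0.0134]
orientation: [180.0, -0.0, -154.4]
force: [-0.1, -1.0, 0.0]
opening: 0.0786
gripper_force: 0.0
[ 0.5196 -0.1448  0.    ]
[ 0.503  -0.0783  0.0007]
[0.4384 0.0885 0.0017]
[0.2903 0.1506 0.0003]
```

```bash
cat > tip.py <<'E'
from plant import imaging,ctrl
from h import *
o=ctrl.get_obs();x,y,z0=o['tool_pos'];print(o['opening'],o['force'])
cam=imaging.camera_model("side");p,d=imaging.snapshot("side")
K,R,t=[np.array(cam[k],float) for k in("mtx","R","t")]
v,u=np.mgrid[0:384,0:512]
W=(R.T@(np.linalg.inv(K)@np.vstack([u.ravel(),v.ravel(),np.ones(u.size)])*d.ravel()-t.reshape(3,1))).T
s=p.reshape(-1,3).astype(int);g=(s.max(1)-s.min(1)<28)&(d.ravel()>0)
a=np.radians(o['orientation'][2]);r=W-[x,y,z0]
L=r[:,0]*np.cos(a)+r[:,1]*np.sin(a);Y=-r[:,0]*np.sin(a)+r[:,1]*np.cos(a)
for sg in(1,-1):
    k=g&(sg*Y>.015)&(sg*Y<.075)&(abs(L)<.03)&(W[:,2]<.2)&(r[:,2]>.008)
    i=np.argsort(W[k,2])[:8];print("tip z",(W[k][i,2]*1000).round(),"Y",(Y[k][i]*1000).round(),"L",(L[k][i]*1000).round())
E
python3 tip.py
```

```text
0.07857551720639411 [-0.14617222 -1.00469307  0.02835239]
tip z [ 9. 10. 10. 11. 11. 12. 18. 19.] Y [15. 17. 15. 17. 16. 43. 53. 53.] L [ 11. -12.   6.  -2.  23.   8.  -6.   4.]
tip z [ 8.  9. 10. 13. 14. 16. 17. 18.] Y [-24. -22. -24. -42. -18. -43. -41. -39.] L [ 14. -10.  25.  -1. -21.  -3.   6.  -3.]
```

```bash
python3 -m crank '[[[0,0,-0.003],[0,0,0],0.8],[[0,0,-0.003],[0,0,0],0.8],[[0,0,-0.002],[0,0,0],0.8],[[0,0,0],[0,0,0],0.8]]'; python3 tip.py;  python3 -m crank '[[[0,0,0],[0,0,0],-1],[[0,0,0],[0,0,0],-1],[[0,0,0],[0,0,0],-1],[[0,0,0],[0,0,0],-1],[[0,0,0],[0,0,0],-1],[[0,0,0],[0,0,0],-1],[[0,0,0],[0,0,0],-1]]'
```

```text
clock: 5.0
tool_pos: [0.4392, -0.0289, -0.0214]
orientation: [180.0, -0.0, -154.4]
force: [-0.2, 0.5, -0.6]
opening: 0.0786
gripper_force: 0.0
0.07861037502191952 [-0.24451396  0.49534427 -0.56470658]
tip z [-6.  6.  8.  9. 10. 10. 10. 11.] Y [44. 43. 52. 17. 48. 52. 15. 52.] L [ -2.  12.  -8. -13.  14.   3.  22.  13.]
tip z [-4.  3.  5.  6.  6.  8.  8.  8.] Y [-38. -42. -43. -51. -24. -41. -23. -44.] L [  3.   4.   8.   9.   3.   5. -12.  -9.]
clock: 5.75
tool_pos: [0.4395, -0.0288, -0.021]
orientation: [180.0, 0.0, -154.4]
force: [-0.5, 0.1, 1.0]
opening: 0.0438
gripper_force: 30.0
```

The board is gripped at 43.8 mm with 30 N. I lift it and fly past the holder so the wrist camera, which looks back toward the robot, can measure it.

```bash
python3 -m crank '[[[0,0,0.03],[0,0,0],-1],[[0,0,0.045],[0,0,0],-1],[[0,0,0.05],[0,0,0],-1],[[0,0,0.05],[0,0,0],-1],[[0.037,0.041,0],[0,0,-6.5],-1],[[0.037,0.041,0],[0,0,-7],-1],[[0.037,0.041,0],[0,0,0],-1],[[0.037,0.041,0],[0,0,0],-1],[[0.037,0.041,0],[0,0,0],-1],[[0.037,0.041,0],[0,0,0],-1],[[0.037,0.041,0],[0,0,0],-1],[[0,0,0],[0,0,0],-1]]'; python3 look.py w4
```

```text
clock: 6.95
tool_pos: [0.6764, 0.2349, 0.1506]
orientation: [-179.9, -0.1, -167.8]
force: [-1.3, -0.3, -2.4]
opening: 0.0436
gripper_force: 30.0
6.95 [0.6764 0.2349 0.1506] [-1.7994e+02 -1.2000e-01 -1.6778e+02]
(218, 158, 70, 105) [715.5 243.9] [np.float32(78.0), np.float32(129.4)] 12.3
(223, 288, 60, 28) [834.8 269.4] [np.float32(40.7), np.float32(77.2)] -77.7
```

View pics/w4.png

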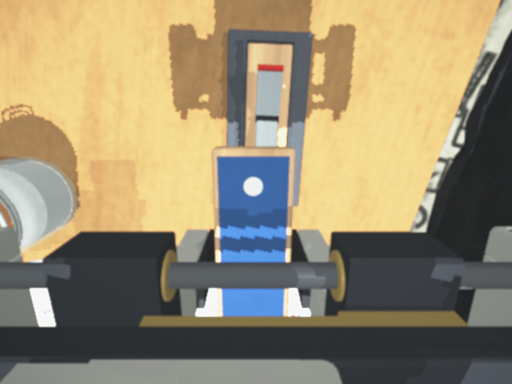

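The wrist view shows the held board centred at x≈254 and the holder beyond it: tray front edge at (229–311, 32), wooden board front edge at (247–293, 42), red tip at (270,68). I measure the wooden board's edges at z=20 mm, and the held board's near end and sides.

```bash
python3 - <<'E'
from h import *
cam=np.load("pics/w4cam.npz");p=cv2.imread("pics/w4.png")
h=cv2.cvtColor(p,cv2.COLOR_BGR2HSV)
V=h[...,2].astype(int);S=h[...,1].astype(int)
wood=((V>120)&(S>50)&(h[...,0]<25)).astype(np.uint8)
Lp,Rp=[],[]
for v in range(48,140,4):
    c=np.where(wood[v,237:303])[0]+237
    if len(c)>5:Lp.append((c.min()-.5,v));Rp.append((c.max()+.5,v))
print(Lp[::4],Rp[::4])
def line(P,z):
    W=np.array([ray(cam,q,z)[:2] for q in P]);vx,vy,x,y=cv2.fitLine(W.astype(np.float32),cv2.DIST_HUBER,0,.01,.01).ravel()
    if vx<0:vx,vy=-vx,-vy
    return np.array([x,y]),np.array([vx,vy])
a,da=line(Lp,.02);b,db=line(Rp,.02)
print("angles",np.degrees(np.arctan2(da[1],da[0])),np.degrees(np.arctan2(db[1],db[0])))
ang=(np.arctan2(da[1],da[0])+np.arctan2(db[1],db[0]))/2;ax=np.array([np.cos(ang),np.sin(ang)]);n=np.array([-ax[1],ax[0]])
print("width",(b-a)@n)
T=[np.where(wood[36:60,u])[0] for u in range(252,290,3)]
F=np.mean([ray(cam,(u,36+t.min()-.5),.02)[:2]@ax for u,t in zip(range(252,290,3),T) if len(t)])
lat=((a+b)/2)@n
tr=np.mean([ray(cam,(u,31.5),.008)[:2]@ax for u in(240,270,300)])
C=ax*(F+.07)+n*lat
print("front",F,"tray front->centre",tr+.0925,"centre",C,"deg",np.degrees(ang))
# red tip
for lo,hi in(((0,150,80),(6,255,255)),((172,150,80),(180,255,255))):
  for c in blob(p,lo,hi,15)[:2]:
    m=c.reshape(-1,2).mean(0);w=ray(cam,m,.043)[:2];print("red",m,"holder x,y",(w-C)@ax,(w-C)@n)
# held board: top at TCPz+25+~8
o=np.array([.6764,.2349]);zt=.1506+.021+.012
for q in((214,149),(295,149),(254,186)):
    w=ray(cam,q,zt)[:2]-o;print(q,"held rel: along",w@ax,"lat",w@n)
E
```

```text
[(np.float64(246.5), 48), (np.float64(246.5), 64), (np.float64(245.5), 80), (np.float64(245.5), 96), (np.float64(244.5), 112), (np.float64(244.5), 128)] [(np.float64(292.5), 48), (np.float64(291.5), 64), (np.float64(290.5), 80), (np.float64(289.5), 96), (np.float64(288.5), 112), (np.float64(287.5), 128)]
angles 10.136424 10.178089
width 0.045169953
front 0.567897235265251 tray front->centre 0.6475885107230127 centre [0.60602726 0.23457817] deg 10.157257
red [270.22641509  67.09433962] holder x,y -0.04521146439551773 0.00019166884085040412
(214, 149) held rel: along -0.055675243495603995 lat -0.021900120996031978
(295, 149) held rel: along -0.05722722148697897 lat 0.020172383410731534
(254, 186) held rel: along -0.03660492886114975 lat -0.0003655320990778519
```

```bash
python3 -m crank '[[[-0.036,-0.005,0],[0,0,-2],-1],[[-0.037,-0.005,0],[0,0,0],-1],[[-0.037,-0.005,0],[0,0,0],-1],[[-0.037,-0.005,0],[0,0,0],-1],[[-0.037,-0.005,0],[0,0,0],-1],[[-0.036,-0.005,0],[0,0,0],-1],[[-0.036,-0.004,0],[0,0,0],-1],[[0,0,0],[0,0,0],-1],[[0,0,0],[0,0,0],-1]]'; python3 - <<'E'
from h import *
cam=np.load("pics/scenecam.npz")
for q in((212,295),(250,293),(231,277),(231,312),(307,237)):print(q,ray(cam,q,.01).round(3))
E
```

```text
clock: 7.9
tool_pos: [0.4173, 0.1966, 0.1547]
orientation: [179.9, 0.1, -169.8]
force: [0.6, 0.5, -0.2]
opening: 0.0436
gripper_force: 30.0
(212, 295) [0.397 0.352 0.01 ]
(250, 293) [0.317 0.29  0.01 ]
(231, 277) [0.388 0.281 0.01 ]
(231, 312) [0.327 0.361 0.01 ]
(307, 237) [0.282 0.045 0.01 ]
```

```bash
python3 -m crank '[[[-0.0005,0.003,-0.035],[0,0,0],-1],[[0,0,-0.04],[0,0,0],-1],[[0,0,-0.04],[0,0,0],-1],[[0,0,-0.025],[0,0,0],-1],[[0,0,-0.01],[0,0,0],-1],[[0,0,0],[0,0,0],-1],[[0,0,0],[0,0,0],-1],[[0,0,0],[0,0,0],-1]]'; python3 - <<'E'
from plant import imaging
from h import *
cam=imaging.camera_model("side");p,_=imaging.snapshot("side");cv2.imwrite("pics/s5.png",p)
K,R,t=[np.array(cam[k],float) for k in("mtx","R","t")]
x,_=cv2.projectPoints(np.array([[.606,.2346,.03]]),cv2.Rodrigues(R)[0],t,K,None);x=x.ravel().astype(int);print(x)
cv2.imwrite("pics/c5.png",cv2.resize(p[x[1]-50:x[1]+50,x[0]-110:x[0]+50],(800,500),interpolation=2))
E
```

```text
clock: 8.7
tool_pos: [0.4184, 0.2009, 0.0053]
orientation: [179.9, 0.1, -169.9]
force: [0.2, -0.4, 0.3]
opening: 0.0437
gripper_force: 30.0
[270 166]
```

View pics/c5.png

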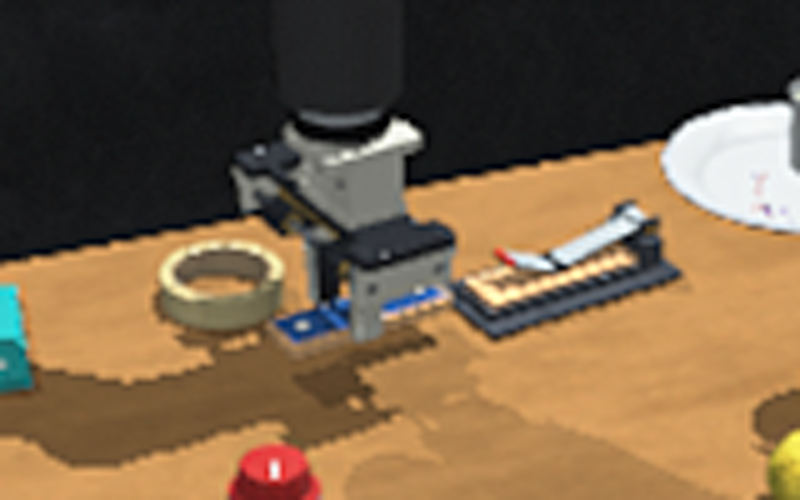

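The board is in line with the holder, level, and in front of the raised red tip. I lower it 3 mm and slide in.

```bash
python3 -m crank '[[[0,0,-0.003],[0,0,0],-1],[[0.0197,0.0035,0],[0,0,0],-1],[[0.0197,0.0035,0],[0,0,0],-1],[[0.0197,0.0035,0],[0,0,0],-1],[[0.0197,0.0035,0],[0,0,0],-1],[[0,0,0],[0,0,0],-1]]'; python3 -m crank '[[[0.0148,0.0026,0],[0,0,0],-1],[[0.0148,0.0026,0],[0,0,0],-1],[[0.0148,0.0026,0],[0,0,0],-1],[[0,0,0],[0,0,0],-1]]'
```

```text
clock: 9.35
tool_pos: [0.4981, 0.2146, 0.001]
orientation: [180.0, 0.1, -169.9]
force: [-0.5, -0.8, -2.2]
opening: 0.0435
gripper_force: 30.0
clock: 9.75
tool_pos: [0.5411, 0.2219, 0.0007]
orientation: [-180.0, 0.0, -169.9]
force: [1.4, -0.2, -3.1]
opening: 0.0436
gripper_force: 30.0
```

```bash
python3 -m crank '[[[0.0148,0.0026,0],[0,0,0],-1],[[0.0148,0.0026,0],[0,0,0],-1],[[0.0098,0.0018,0],[0,0,0],-1],[[0.0049,0.0009,0],[0,0,0],-1],[[0,0,0],[0,0,0],-1]]'; python3 -m crank '[[[0.003,0.0005,0],[0,0,0],-1],[[0.003,0.0005,0],[0,0,0],-1],[[0,0,0],[0,0,0],-1]]'
```

```text
clock: 10.25
tool_pos: [0.5852, 0.2298, 0.0009]
orientation: [180.0, 0.0, -169.9]
force: [1.1, -1.6, -4.2]
opening: 0.0435
gripper_force: 30.0
clock: 10.55
tool_pos: [0.591, 0.2308, 0.001]
orientation: [180.0, 0.0, -169.9]
force: [-1.0, -1.3, -3.5]
opening: 0.0431
gripper_force: 30.0
```

```bash
python3 -m crank '[[[0.002,0.0004,0],[0,0,0],-1],[[0,0,0],[0,0,0],-1]]'; python3 -m crank '[[[0,0,-0.001],[0,0,0],-1],[[0,0,0],[0,0,0],-1]]'
```

```text
clock: 10.75
tool_pos: [0.5931, 0.2312, 0.001]
orientation: [-180.0, 0.0, -169.9]
force: [-0.3, -0.2, -2.8]
opening: 0.0438
gripper_force: 30.0
clock: 10.95
tool_pos: [0.5931, 0.2312, -0.0]
orientation: [180.0, 0.0, -169.9]
force: [0.0, -1.2, -4.1]
opening: 0.0435
gripper_force: 30.0
```

```bash
python3 -m crank '[[[0.002,0.0004,0],[0,0,0],-1],[[0,0,0],[0,0,0],-1]]'; python3 -m crank '[[[0.001,0.0002,0],[0,0,0],-1],[[0,0,0],[0,0,0],-1]]'
```

```text
clock: 11.15
tool_pos: [0.5947, 0.2314, -0.0002]
orientation: [-180.0, -0.0, -169.9]
force: [-3.1, 0.1, -3.3]
opening: 0.0435
gripper_force: 30.0
clock: 11.35
tool_pos: [0.5947, 0.2313, -0.0005]
orientation: [-180.0, -0.1, -169.9]
force: [-5.7, 0.1, -2.6]
opening: 0.0435
gripper_force: 30.0
```

Contact with the stop: -5.7 N and no further travel. I release by opening fully; the tips are at about 25 mm, clear of the 16 mm rims. Then I rise straight up with the fingers beside the arm.

```bash
python3 -m crank '[[[0,0,0],[0,0,0],1],[[0,0,0],[0,0,0],1],[[0,0,0],[0,0,0],1],[[0,0,0],[0,0,0],1],[[0,0,0],[0,0,0],1],[[0,0,0],[0,0,0],1],[[0,0,0],[0,0,0],1]]'; python3 -m crank '[[[0,0,0.02],[0,0,0],1],[[0,0,0.03],[0,0,0],1],[[0,0,0.04],[0,0,0],1],[[0,0,0.04],[0,0,0],1],[[0.04,0.007,0.02],[0,0,0],1],[[0.04,0.007,0],[0,0,0],1],[[0.03,0.005,0],[0,0,0],1],[[0,0,0],[0,0,0],1]]'; python3 look.py w6; python3 -c "
from plant import imaging
from h import *
p,_=imaging.snapshot('side');w=cv2.imread('pics/w6.png')
cv2.imwrite('pics/c6.png',np.hstack([cv2.resize(w,(400,300)),cv2.resize(p[120:210,220:340],(400,300),interpolation=2)]))"
```

```text
clock: 12.05
tool_pos: [0.5961, 0.2318, 0.0]
orientation: [180.0, 0.0, -169.9]
force: [-0.2, -0.0, -0.1]
opening: 0.087
gripper_force: 0.0
clock: 12.85
tool_pos: [0.7086, 0.2506, 0.1483]
orientation: [-180.0, -0.0, -170.0]
force: [-0.2, 0.4, -0.0]
opening: 0.0875
gripper_force: 0.0
12.85 [0.7086 0.2506 0.1483] [-1.7996e+02 -3.0000e-02 -1.6997e+02]
(234, 4, 40, 145) [605.3 233.8] [np.float32(38.1), np.float32(138.0)] 10.3
```

View pics/c6.png

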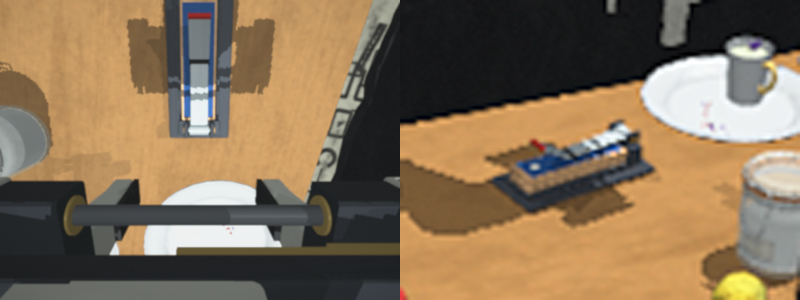

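The blue board sits in the tray under the arm, on the wooden board and in line with it: wrist half (198,70), side half (575,170). The gripper is clear of everything, so I hand in.

```bash
python3 -c "
from plant import close_job
print(close_job())"
```

```text
the job is handed in; nothing more can be done
None
```

The blue board is in the holder under the sprung arm, in line with the wooden board and against the back stop; I handed the job in at about 13 s with the gripper clear and the yellow board untouched, but got no verdict back.

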